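Load the drip tray and swing it home under the airer

TASK

Stand the slim bottle upright in the open drip tray and let go of it; then swing the tray round on its stud until it lies flush along the stop bar under the wire rack, with the bottle still standing in it. Do not tip the bottle over, do not lift the tray off its stud or push against the rack, and leave the other things where they are.

Things in the scene. Friction and masses are not known exactly. Their poses are not given: they have to be found in the camera images.
- rack: Fixed unit on the counter (z = 0): steel wire rack, stop bar and stud. Origin: stud axis at counter level, z up, -x is the open front towards the robot. Six level rods along y (8 mm thick, centres 170 mm up) from y = -280 to +90 mm at x = -85, -43, -1, 41, 83, 125 mm. End frames (10 mm bar) at y = -280 and +90 mm have upright legs at x = -85 and +125 mm.
- front_rod (a point): Middle of the rack's front rod (its axis): rack frame (-85, -95, 170) mm. The rods overhang the tray's home, so a tool must lean in under this one.
- stop_bar (a point): Top of the stop bar's front face, middle of its length. Upright aluminium bar on the counter: front face at rack x = +42 mm, 14 mm thick, 35 mm high, from rack y = -240 to +25 mm.
- stud (a point): Top centre of the stud, an upright fixed pin 11 mm in diameter and 22 mm high on the rack's origin axis.
- home_end (a point): Where point tray_end is when the tray is home: rack frame (0, -215, 26) mm.
- tray: Loose steel drip tray flat on the counter, 0.3 kg. Origin: centre of its eye, at the underside; the eye (14 mm square hole in a flat lug 40 mm wide, 6 mm thick) sits over the stud with about 2 mm play, and the tray swings about it. The tray runs along its own -y: open box 80 mm wide (x -40 to +40), y = -25 to -215 mm, walls 26 mm high, 4 mm thick.
- tray_in (a point): Middle of the tray's inner floor: tray frame (0, -120, 4) mm; inside it measures 72 mm (x) by 182 mm (y). Floor 4 mm thick.
- outer_wall (a point): Rim of the tray's -x wall near the free end: tray frame (-40, -190, 26) mm. Pushing this wall towards tray +x turns the tray home. Friction with the counter holds it where it is left (2 to 4 N loaded).
- tray_end (a point): Middle of the tray's free end, at the rim: tray frame (0, -215, 26) mm. At home the tray's axes are parallel to the rack's and its +x wall lies at the stop bar (nominal gap 2 mm). At the start it is swung out towards the robot: its yaw is 1.15 to 1.4 rad less than the rack's.
- bottle: Slim upright round bottle of white plastic with a paper band and a grey cap, loose, 0.15 to 0.31 kg: 56 mm in diameter up to 82 mm height, then a shoulder and a 30 mm cap, 108 mm tall in all. Origin: centre of its underside, z up.
- jar: Bystander: squat jar of white plastic, 84 mm in diameter, 85 mm tall, loose; it may stand left or right, exchanged with the bottle. Origin: centre of underside.
- cup: Bystander: open grey plastic cup, 68 mm in diameter, 70 mm tall, under the rack beyond the stop bar. Origin: centre of underside.
- soap: Bystander: white soap bar, 55 x 85 x 30 mm. Origin: centre of underside.
- brush: Bystander: brush lying down, about 190 mm long, along its x. Origin: underside, middle.
- can: Bystander: metal can, 60 mm in diameter, 120 mm tall. Origin: centre of underside.
There are look-alikes about, which are no part of the job. Leave any yellow look-alike of the bottle alone.

How it is judged:
By the outcome, as a careful person would: the job done as asked, in the order asked, and still so for the second after the job is handed in, with the robot touching nothing.
It also fails if it takes over 64 s, if anything falls off the work surface, if the arm or the gripper's body presses on something with over 40 N, if the wrist force passes 120 N, or if a joint passes its speed limit or range.

ROBOT

A 6-joint arm with a two-finger parallel gripper is mounted at the origin on the work surface. World frame = base frame: x ahead of the robot, y to its left, z up, the work surface at z = 0. Lengths are in m, angles in rad, forces in N, time in s.
With the tool pointing down it reaches from about 0.375 to 0.975 m from the base axis. Payload 3.8 kg.
Tool frame: the origin (TCP) lies at the very end of the fingers, on their centre line; the grasp point (between the pads) lies robot.pinch_z behind it (robot.pinch_z is the distance from the TCP to the grasp point, in m); z points along the fingers, x is the direction in which the jaws open and shut, and the axes are right-handed (so a half turn about z gives the same grasp; the last joint's range is limited). The gripper opens to 88 mm and grips with 3 to 60 N. Pads are 18 mm wide; open, the fingers measure 123 mm over their backs; the gripper's body (75 mm by 187 mm) begins 45 mm behind the grasp point.
Start: joints at [-1.325, 0.264, 1.604, -0, 1.274, -0.037], TCP at [0.188, -0.648, 0.239] pointing down, gripper open.
Joint ranges: [-2.63, 2.63], [-0.94, 2.18], [0.31, 2.57], [-1.31, 4.45], [0, 2.66], [-2.55, 2.55]. Speed limits (rad/s): [2.57, 2.57, 3.14, 3.14, 3.14, 3.14].

INTERFACE

Orientations are given as [roll, pitch, yaw] about the fixed x, y, z axes, in that order (R = Rz(yaw) Ry(pitch) Rx(roll)).
In Python, from cell import robot gives the robot as it stands.
- The arm moves only by the tool carry_out, never from a script. Its arguments are lists of equal length, an entry for each row: "dp": the shift along the world's x, y, z in cm, a list of three; "angular": the turn, a rotation vector about the world's x, y, z in rad, a list of three. A call has 1 to 20 rows; each row shifts and turns the commanded pose from where the row before left it; what a row does not reach is not made up. A row lasts 1/12 s, in which the tool goes at most 41.7 mm and 7.16 degrees, less where a joint would pass 70% of its speed; a pose out of reach is approached as far as the arm can. A call is refused whole if a number of a shift passes 4.17 or a number of a turn 0.125, either way. A call with a gripper value outside its range is refused whole. "hand" is the opening, from 0 (shut) to 1 (fully open), set as the call begins (left out, the last holds). The fingers move at their own pace and stop on an object; "newtons" is the grip in N (left out, the last holds). Time passes only in rows, so rows that do not move let the fingers close. It gives the time, the measured TCP pose, the force and the opening at its end, in the units of the state.
- robot.get_state(): the state, without advancing time (a new reading comes with each control period).
- robot.camera(name): name is "side" or "top"; returns a dict with "image" (480x640x3 uint8, red, green, blue), "range_z" (480x640 float32, m along the optical axis (not along the pixel's ray), 0 where there is no reading), "fovy" (degrees; the focal length in pixels is half the picture's height over the tangent of half this angle, whatever the lens; pixels are square), "cx", "cy" (the principal point, pixels), "extrinsics" (4x4, takes a point from camera to world coordinates). Camera axes: x right, y down, z forward; pixel columns grow to the right and rows downward; lengths in m; the calibration is good to about 2 mm. A picture is of the moment at which its call begins.
- robot.job_done(): hands the job in, once; it reports no verdict.
Trained networks look in a picture, given as the dict that the camera call returned (one of the last four; its "shot" number tells which), for a name from the list of things; names that differ only in an ending like _2 or _b are one class to them, and where a whole thing is asked for, a point or a joint stands for the part that bears it (a point fixed in the world has none). Each returns a list of dicts, best first, with "confidence" (0 to 1); they miss things now and then, are a little off and sometimes report something else, mostly with a low value. They report only what shows in the picture. A call takes as long as a camera call. They do not tell look-alikes from the thing itself.
- robot.silhouettes(thing, picture): "pixels" (480x640 bool, what is visible of it) and "extent" ([left, top, right, bottom] in pixels, round what is visible of it).
The state is a dict: "time": time; "qpos": joint angles; "qd": joint speeds; "tau": joint torques, N m; "position": TCP position; "tool_rot": TCP orientation; "ft_force": force on the tool from outside, world axes, zero at the start; "wrist_torque": the same for the moment, N m; "finger_gap": finger opening in m.
Only numpy, scipy, OpenCV 4.12 (cv2) and the standard library are available. Lean on these libraries where they do the work, as an engineer would, in place of code of your own. Each camera call takes 0.05 s, during which the arm holds its last target. There are 200 camera calls.

## Working session

There is one attempt and no reset: what is moved stays moved. The work goes in short steps, Python scripts to look and compute and a tool call to move; the robot and the scene stay as the last step left them, time stands still between calls to the robot, and variables do not carry over. Pictures are saved under pics/ and viewed, about 8 in all and at most 12, crops included, and the job is handed in when it is done.

Besides the shell and the picture viewer there is one more tool, called by a JSON object that holds its "api" and its "payload", one argument or row to a line. carry_out: Moves the arm, as the interface text tells. Its arguments: {"type":"object","properties":{"dp":{"type":"array"},"angular":{"type":"array"},"hand":{"type":"number"},"newtons":{"type":"number"}},"required":["dp","angular"]}

```bash
mkdir -p pics
cat > h.py <<'E'
import numpy as np, cv2
from cell import robot
def pts(p):
    h,w=p["range_z"].shape; f=h/2/np.tan(np.radians(p["fovy"]/2))
    v,u=np.mgrid[:h,:w]; z=p["range_z"]
    P=np.stack([(u-p["cx"])/f*z,(v-p["cy"])/f*z,z],-1)
    E=np.array(p["extrinsics"]); W=P@E[:3,:3].T+E[:3,3]
    W[z==0]=np.nan
    return W
def proj(p,X):
    E=np.linalg.inv(np.array(p["extrinsics"])); c=E[:3,:3]@np.array(X)+E[:3,3]
    f=480/2/np.tan(np.radians(p["fovy"]/2)); return p["cx"]+f*c[0]/c[2],p["cy"]+f*c[1]/c[2]
def save(p,n): cv2.imwrite(f"pics/{n}.png",p["image"][...,::-1])
E
python3 - <<'E'
from h import *
s=robot.get_state(); print({k:np.round(v,3) for k,v in s.items()}, robot.pinch_z)
for n in ("top","side"):
    p=robot.camera(n); save(p,n+"0"); W=pts(p)
    print(n,np.round(p["extrinsics"],3).tolist(),p["fovy"])
    for t in ("bottle","tray","rack","jar","cup","soap","brush","can"):
        for d in robot.silhouettes(t,p)[:3]:
            q=W[d["pixels"]]; q=q[~np.isnan(q[:,0])]
            print(t,round(d["confidence"],2),d["extent"],np.round(np.median(q,0),3),np.round(np.percentile(q,2,0),3),np.round(np.percentile(q,98,0),3))
E
```

```text
{'time': np.float64(0.0), 'qpos': array([-1.325,  0.265,  1.605,  0.   ,  1.274, -0.037]), 'qd': array([-0.   ,  0.001, -0.   ,  0.001, -0.001,  0.001]), 'tau': array([ 1.0000e-03, -5.0212e+01, -3.5687e+01,  7.3000e-02,  2.9000e-02,
       -0.0000e+00]), 'position': array([ 0.188, -0.648,  0.237]), 'tool_rot': array([-3.142e+00,  2.000e-03, -1.288e+00]), 'ft_force': array([-0.195, -0.789, -0.147]), 'wrist_torque': array([ 0.023, -0.003,  0.011]), 'finger_gap': np.float64(0.088)} 0.0187
top [[-0.116, -0.973, 0.201, 0.354], [-0.993, 0.114, -0.022, -0.021], [-0.001, -0.202, -0.979, 1.296], [0.0, 0.0, 0.0, 1.0]] 48.61059310849866
bottle 0.8 [421.9, 253.3, 455.1, 284.0] [ 0.507 -0.341  0.085] [ 0.484 -0.375  0.001] [ 0.538 -0.323  0.111]
bottle 0.57 [382.8, 288.6, 409.9, 315.0] [ 0.445 -0.24   0.085] [ 0.421 -0.274  0.002] [ 0.473 -0.22   0.111]
bottle 0.54 [199.7, 117.7, 383.3, 262.9] [ 0.742 -0.03   0.172] [ 0.599 -0.223  0.001] [0.857 0.168 0.178]
tray 0.86 [246.1, 208.6, 310.7, 300.1] [0.582 0.027 0.005] [ 0.492 -0.03  -0.001] [0.702 0.079 0.029]
rack 0.7 [195.2, 116.0, 385.1, 260.8] 
[... 1769 characters left out ...]
1.0, 337.7, 322.7] [0.747 0.044 0.17 ] [ 0.597 -0.258  0.001] [0.871 0.177 0.176]
soap 0.68 [401.5, 265.1, 432.2, 291.1] [ 0.353 -0.098  0.029] [ 0.323 -0.15   0.007] [ 0.384 -0.067  0.033]
brush 0.69 [365.9, 203.9, 416.2, 224.9] [ 0.498 -0.444  0.016] [ 0.431 -0.488  0.001] [ 0.617 -0.433  0.023]
brush 0.47 [299.4, 344.8, 336.8, 405.2] [0.462 0.343 0.066] [0.429 0.291 0.008] [0.502 0.362 0.087]
brush 0.37 [206.9, 185.9, 334.8, 323.0] [0.741 0.064 0.169] [ 0.597 -0.223  0.001] [0.861 0.177 0.176]
can 0.82 [176.7, 324.3, 215.5, 386.7] [0.694 0.401 0.083] [0.68  0.366 0.005] [0.728 0.415 0.122]
can 0.61 [271.1, 276.0, 357.2, 305.2] [0.586 0.026 0.007] [ 0.491 -0.034  0.001] [0.702 0.091 0.028]
```

View pics/top0.png

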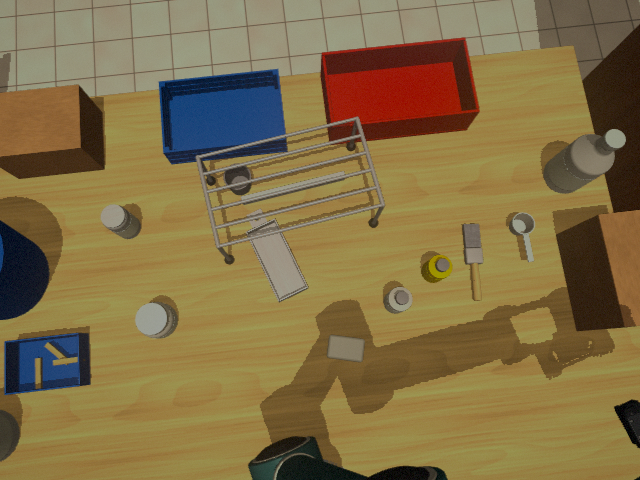

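View pics/side0.png

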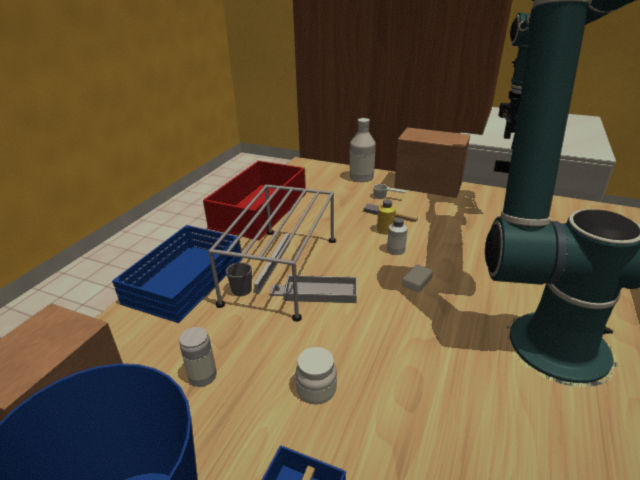

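Run:
```python
from h import *
from scipy.optimize import least_squares
p=robot.camera("top"); W=pts(p).reshape(-1,3); I=p["image"].reshape(-1,3)
# tops of bottles, cap height
for c in ((.507,-.345),(.445,-.245)):
    m=(np.hypot(W[:,0]-c[0],W[:,1]-c[1])<.05)
    k=m&(W[:,2]>.1); b=m&(W[:,2]>.03)&(W[:,2]<.09)
    print("cap",np.nanmean(W[k],0),k.sum(),"colour",np.median(I[b],0),np.median(I[k],0))
# rack rods: points z>.16
m=(W[:,2]>.155)&(W[:,2]<.19)&(W[:,0]>.5)&(W[:,1]>-.3)&(W[:,1]<.25)
q=W[m][:,:2]; r=cv2.minAreaRect((q*1000).astype(np.float32)); print("rack",r, cv2.boxPoints(r))
q0=q.mean(0); # best yaw: sharpest x-histogram
best=[]
for a in np.arange(-.6,.6,.005):
    n=(q-q0)@[np.cos(a),np.sin(a)]; h=np.histogram(n,np.arange(-.25,.25,.002))[0]; best.append(((h**2).sum(),a))
best.sort(); print("yaw",best[-4:])
# tray rim
s=robot.silhouettes("tray",p)[0]["pixels"].reshape(-1)
q=W[s&(W[:,2]>.018)&(W[:,2]<.035)][:,:2]; r=cv2.minAreaRect((q*1000).astype(np.float32)); print("tray rim",r,cv2.boxPoints(r),len(q))
```

```text
cap [ 0.51069713 -0.35010877  0.10805845] 144 colour [155. 133.   0.] [117. 106.  93.]
cap [ 0.44806717 -0.24730801  0.1077092 ] 143 colour [152.5 142.  118.5] [122. 111.  98.]
rack ((728.1561279296875, -27.2406005859375), (219.9970703125, 380.6923522949219), 7.9203267097473145) [[ 592.97797  146.13245]
 [ 645.43585 -230.92834]
 [ 863.3343  -200.61365]
 [ 810.8764   176.44714]]
yaw [(np.int64(518543), np.float64(0.13000000000000067)), (np.int64(519479), np.float64(0.14500000000000068)), (np.int64(533315), np.float64(0.13500000000000068)), (np.int64(537017), np.float64(0.14000000000000068))]
tray rim ((596.583984375, 29.444965362548828), (219.4451446533203, 79.9630355834961), 18.57842254638672) [[479.841     32.385117]
 [505.31744  -43.410923]
 [713.32697   26.504814]
 [687.8505   102.30086 ]] 291
```

The top view shows the white bottle at (398,298), the yellow look-alike at (438,266), the tray at (278,260) swung out, and the rack around (290,185). The side view agrees. I'm moving over the white bottle now.

{"api": "carry_out", "payload": {
  "dp": [
    [0.8, 1.25, 0],
    [1.63, 2.51, -0.25],
    [1.63, 2.51, -0.25],
    [1.63, 2.51, -0.25],
    [1.63, 2.51, -0.25],
    [1.63, 2.51, -0.25],
    [1.63, 2.51, -0.25],
    [1.63, 2.51, -0.25],
    [1.63, 2.51, -0.25],
    [1.63, 2.51, -0.25],
    [1.63, 2.51, -0.25],
    [1.63, 2.51, -0.25],
    [1.63, 2.51, -0.25],
    [1.63, 2.51, -0.25],
    [1.63, 2.51, -0.25],
    [1.63, 2.51, -0.25],
    [0.8, 1.25, 0],
    [0, 0, 0],
    [0, 0, 0]
  ],
  "angular": [
    [0, 0, 0],
    [0, 0, 0],
    [0, 0, 0],
    [0, 0, 0],
    [0, 0, 0],
    [0, 0, 0],
    [0, 0, 0],
    [0, 0, 0],
    [0, 0, 0],
    [0, 0, 0],
    [0, 0, 0],
    [0, 0, 0],
    [0, 0, 0],
    [0, 0, 0],
    [0, 0, 0],
    [0, 0, 0],
    [0, 0, 0],
    [0, 0, 0],
    [0, 0, 0]
  ],
  "hand": 1
}}

```text
time: 2.58
position: [0.4489, -0.2454, 0.2012]
tool_rot: [3.141, -0.0, -1.285]
ft_force: [-0.5, -0.4, -0.3]
finger_gap: 0.088
```

{"api": "carry_out", "payload": {
  "dp": [
    [-0.1, -0.2, -1],
    [0, 0, -2],
    [0, 0, -2],
    [0, 0, -2],
    [0, 0, -2],
    [0, 0, -2],
    [0, 0, -1.5],
    [0, 0, -1.2],
    [0, 0, -0.8],
    [0, 0, -0.6],
    [0, 0, 0],
    [0, 0, 0]
  ],
  "angular": [
    [0, 0, 0],
    [0, 0, 0],
    [0, 0, 0],
    [0, 0, 0],
    [0, 0, 0],
    [0, 0, 0],
    [0, 0, 0],
    [0, 0, 0],
    [0, 0, 0],
    [0, 0, 0],
    [0, 0, 0],
    [0, 0, 0]
  ]
}}

```text
time: 3.58
position: [0.448, -0.2491, 0.0504]
tool_rot: [-3.141, -0.0, -1.288]
ft_force: [0.9, -0.4, 0.3]
finger_gap: 0.0879
```

{"api": "carry_out", "payload": {
  "dp": [
    [0, 0, 0],
    [0, 0, 0],
    [0, 0, 0],
    [0, 0, 0],
    [0, 0, 0],
    [0, 0, 0],
    [0, 0, 0],
    [0, 0, 0],
    [0, 0, 0],
    [0, 0, 0],
    [0, 0, 0],
    [0, 0, 0]
  ],
  "angular": [
    [0, 0, 0],
    [0, 0, 0],
    [0, 0, 0],
    [0, 0, 0],
    [0, 0, 0],
    [0, 0, 0],
    [0, 0, 0],
    [0, 0, 0],
    [0, 0, 0],
    [0, 0, 0],
    [0, 0, 0],
    [0, 0, 0]
  ],
  "hand": 0,
  "newtons": 20
}}

```text
time: 4.58
position: [0.4481, -0.2485, 0.0506]
tool_rot: [-3.141, 0.0, -1.288]
ft_force: [-0.6, 2.3, 6.1]
finger_gap: 0.0555
```

{"api": "carry_out", "payload": {
  "dp": [
    [0, 0, 0.4],
    [0, 0, 1],
    [0, 0, 1.5],
    [0, 0, 1.5],
    [0, 0, 1.5],
    [0, 0, 1.2],
    [0, 0, 0.6],
    [0, 0, 0.3],
    [0, 0, 0],
    [0, 0, 0]
  ],
  "angular": [
    [0, 0, 0],
    [0, 0, 0],
    [0, 0, 0],
    [0, 0, 0],
    [0, 0, 0],
    [0, 0, 0],
    [0, 0, 0],
    [0, 0, 0],
    [0, 0, 0],
    [0, 0, 0]
  ]
}}

```text
time: 5.42
position: [0.4474, -0.2485, 0.1296]
tool_rot: [3.141, 0.001, -1.288]
ft_force: [0.0, -0.2, -3.5]
finger_gap: 0.0558
```

{"api": "carry_out", "payload": {
  "dp": [
    [0.2, 0.6, 0],
    [0.4, 1.2, 0],
    [0.6, 1.7, 0],
    [0.6, 1.7, 0],
    [0.6, 1.7, 0],
    [0.6, 1.7, 0],
    [0.6, 1.7, 0],
    [0.6, 1.7, 0],
    [0.6, 1.7, 0],
    [0.6, 1.7, 0],
    [0.6, 1.7, 0],
    [0.6, 1.7, 0],
    [0.6, 1.7, 0],
    [0.6, 1.7, 0],
    [0.6, 1.7, 0],
    [0.6, 1.5, 0],
    [0.3, 0.6, 0],
    [0, 0, 0],
    [0, 0, 0],
    [0, 0, 0]
  ],
  "angular": [
    [0, 0, 0],
    [0, 0, 0],
    [0, 0, 0],
    [0, 0, 0],
    [0, 0, 0],
    [0, 0, 0],
    [0, 0, 0],
    [0, 0, 0],
    [0, 0, 0],
    [0, 0, 0],
    [0, 0, 0],
    [0, 0, 0],
    [0, 0, 0],
    [0, 0, 0],
    [0, 0, 0],
    [0, 0, 0],
    [0, 0, 0],
    [0, 0, 0],
    [0, 0, 0],
    [0, 0, 0]
  ]
}}

```text
time: 7.08
position: [0.5403, 0.011, 0.1298]
tool_rot: [3.14, -0.0, -1.288]
ft_force: [0.8, -0.5, -3.7]
finger_gap: 0.0561
```

Run:
```python
from h import *
p=robot.camera("top"); q=robot.camera("side")
im=np.hstack([p["image"][100:360,150:450],q["image"][120:380,200:500]])
cv2.imwrite("pics/c1.png",cv2.resize(im,(800,347))[...,::-1])
W=pts(p).reshape(-1,3)
# tray rim around tray
for d in robot.silhouettes("tray",p)[:1]:
    s=d["pixels"].reshape(-1); r=W[s&(W[:,2]>.018)&(W[:,2]<.035)][:,:2]
    print("tray",d["confidence"],cv2.minAreaRect((r*1000).astype(np.float32)),len(r))
W=pts(q).reshape(-1,3); W2=W
for n,pp in (("top",p),("side",q)):
  for d in robot.silhouettes("bottle",pp)[:3]:
    w=pts(pp)[d["pixels"]]; w=w[~np.isnan(w[:,0])]; print(n,round(d["confidence"],2),np.round(np.percentile(w,[2,50,98],0),3).tolist())
```

```text
tray 0.95 ((513.5271606445312, 2.4104080200195312), (46.546630859375, 77.3018569946289), 17.323272705078125) 84
top 0.71 [[0.484, -0.377, 0.008], [0.506, -0.342, 0.084], [0.535, -0.323, 0.112]]
side 0.91 [[0.515, 0.011, 0.083], [0.532, 0.033, 0.11], [0.563, 0.041, 0.146]]
side 0.63 [[0.486, -0.363, 0.002], [0.509, -0.331, 0.06], [0.539, -0.319, 0.109]]
```

View pics/c1.png

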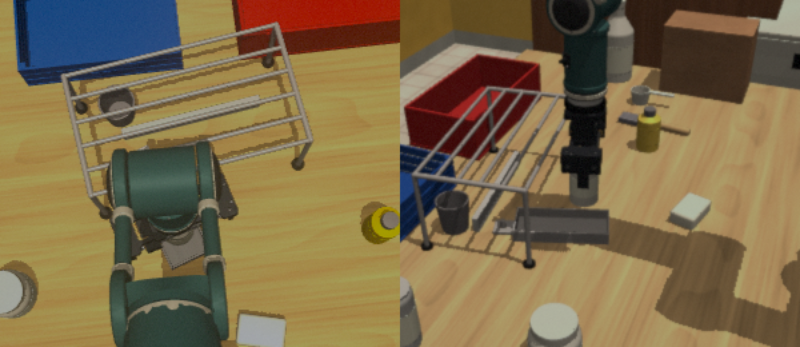

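The bottle is held over the tray's free end, with the gripper clear of the rack. Lowering it.

{"api": "carry_out", "payload": {
  "dp": [
    [-0.3, -0.1, 0],
    [0, 0, -0.7],
    [0, 0, -1.2],
    [0, 0, -1.2],
    [0, 0, -1.2],
    [0, 0, -1.0],
    [0, 0, -0.8],
    [0, 0, -0.5],
    [0, 0, -0.4],
    [0, 0, -0.2],
    [0, 0, -0.1],
    [0, 0, -0.1],
    [0, 0, 0],
    [0, 0, 0]
  ],
  "angular": [
    [0, 0, 0],
    [0, 0, 0],
    [0, 0, 0],
    [0, 0, 0],
    [0, 0, 0],
    [0, 0, 0],
    [0, 0, 0],
    [0, 0, 0],
    [0, 0, 0],
    [0, 0, 0],
    [0, 0, 0],
    [0, 0, 0],
    [0, 0, 0],
    [0, 0, 0]
  ]
}}

```text
time: 8.5
position: [0.5383, 0.0103, 0.0567]
tool_rot: [-3.141, -0.0, -1.288]
ft_force: [-0.9, -0.6, -2.7]
finger_gap: 0.0553
```

{"api": "carry_out", "payload": {
  "dp": [
    [0, 0, -0.1],
    [0, 0, -0.1],
    [0, 0, 0],
    [0, 0, 0]
  ],
  "angular": [
    [0, 0, 0],
    [0, 0, 0],
    [0, 0, 0],
    [0, 0, 0]
  ]
}}

```text
time: 8.83
position: [0.5383, 0.0103, 0.0546]
tool_rot: [-3.141, -0.0, -1.288]
ft_force: [0.3, 0.9, -1.0]
finger_gap: 0.0557
```

Run:
```python
from h import *
q=robot.camera("side")
im=q["image"][180:330,250:450]
cv2.imwrite("pics/c2.png",cv2.resize(im,(800,600),interpolation=2)[...,::-1])
for n,pp in (("side",q),):
  for d in robot.silhouettes("bottle",pp)[:3]:
    w=pts(pp)[d["pixels"]]; w=w[~np.isnan(w[:,0])]; print(n,round(d["confidence"],2),np.round(np.percentile(w,[2,50,98],0),3).tolist())
```

```text
side 0.75 [[0.487, -0.358, 0.003], [0.509, -0.331, 0.059], [0.538, -0.319, 0.108]]
side 0.52 [[0.513, 0.012, 0.013], [0.531, 0.033, 0.039], [0.563, 0.041, 0.068]]
```

View pics/c2.png

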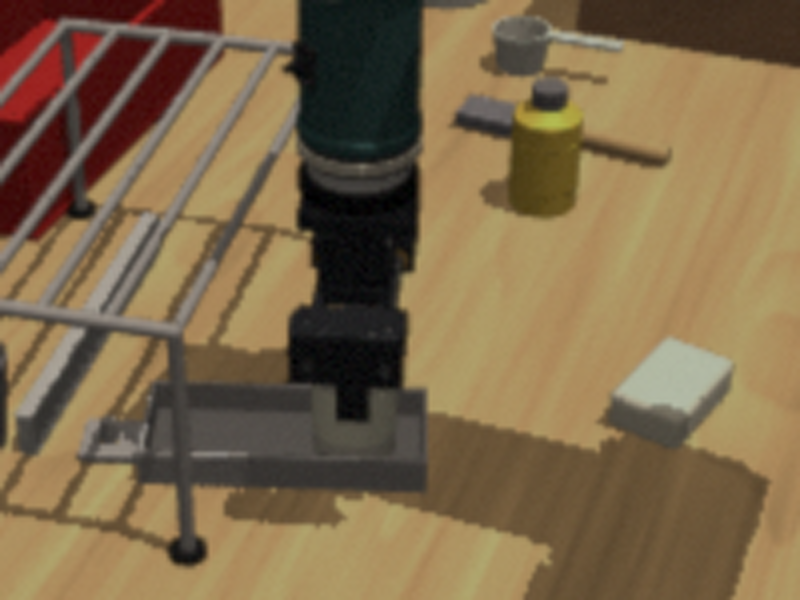

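The bottle stands inside the tray walls, at about (355,420) in the crop. I'll settle it a hair lower and open the gripper.

{"api": "carry_out", "payload": {
  "dp": [
    [0, 0, -0.1],
    [0, 0, 0],
    [0, 0, 0]
  ],
  "angular": [
    [0, 0, 0],
    [0, 0, 0],
    [0, 0, 0]
  ]
}}

```text
time: 9.18
position: [0.5384, 0.0104, 0.0545]
tool_rot: [-3.141, -0.0, -1.288]
ft_force: [-2.9, 0.4, 7.0]
finger_gap: 0.0555
```

{"api": "carry_out", "payload": {
  "dp": [
    [0, 0, 0],
    [0, 0, 0],
    [0, 0, 0],
    [0, 0, 0],
    [0, 0, 0],
    [0, 0, 0],
    [0, 0, 0],
    [0, 0, 0]
  ],
  "angular": [
    [0, 0, 0],
    [0, 0, 0],
    [0, 0, 0],
    [0, 0, 0],
    [0, 0, 0],
    [0, 0, 0],
    [0, 0, 0],
    [0, 0, 0]
  ],
  "hand": 1
}}

```text
time: 9.85
position: [0.5378, 0.0103, 0.0531]
tool_rot: [3.141, 0.0, -1.288]
ft_force: [-1.1, 0.3, 0.3]
finger_gap: 0.0883
```

{"api": "carry_out", "payload": {
  "dp": [
    [0, 0, 0.3],
    [0, 0, 0.8],
    [0, 0, 1.2],
    [0, 0, 1.5],
    [0, 0, 1.8],
    [0, 0, 2],
    [0, 0, 2],
    [0, 0, 2],
    [0, 0, 1],
    [0, 0, 0]
  ],
  "angular": [
    [0, 0, 0],
    [0, 0, 0],
    [0, 0, 0],
    [0, 0, 0],
    [0, 0, 0],
    [0, 0, 0],
    [0, 0, 0],
    [0, 0, 0],
    [0, 0, 0],
    [0, 0, 0]
  ]
}}

```text
time: 10.68
position: [0.5403, 0.0103, 0.1834]
tool_rot: [-3.135, -0.002, -1.288]
ft_force: [-0.1, 0.6, -0.3]
finger_gap: 0.0884
```

{"api": "carry_out", "payload": {
  "dp": [
    [0, 0.2, 0.5],
    [0, 0.4, 0.5],
    [-0.4, 0.5, 0],
    [-0.4, 0.5, 0],
    [-0.4, 0.5, 0],
    [-0.4, 0.5, 0],
    [-0.4, 0.5, 0],
    [-0.4, 0.5, 0],
    [-0.4, 0.5, 0],
    [-0.4, 0.5, 0],
    [-0.5, 0.5, 0],
    [-0.5, 0.5, 0],
    [-0.5, 0.3, 0],
    [-0.5, 0.3, 0],
    [-0.5, 0, 0],
    [0, 0, 0],
    [0, 0, 0]
  ],
  "angular": [
    [0, 0, 0.06],
    [0, 0, 0.11],
    [0, 0, 0.115],
    [0, 0, 0.115],
    [0, 0, 0.115],
    [0, 0, 0.115],
    [0, 0, 0.115],
    [0, 0, 0.115],
    [0, 0, 0.115],
    [0, 0, 0.115],
    [0, 0, 0.115],
    [0, 0, 0.115],
    [0, 0, 0.115],
    [0, 0, 0.115],
    [0, 0, 0.06],
    [0, 0, 0],
    [0, 0, 0]
  ],
  "hand": 0
}}

```text
time: 12.1
position: [0.4803, 0.0723, 0.1884]
tool_rot: [-3.141, 0.001, 0.32]
ft_force: [0.3, -0.3, -0.4]
finger_gap: 0.0004
```

{"api": "carry_out", "payload": {
  "dp": [
    [0, 0, 0],
    [0, 0, 0],
    [0, 0, 0],
    [0, 0, 0],
    [0, 0, 0],
    [0, 0, 0],
    [0, 0, 0],
    [0, 0, 0]
  ],
  "angular": [
    [-0.05, -0.017, 0],
    [-0.08, -0.027, 0],
    [-0.08, -0.027, 0],
    [-0.08, -0.027, 0],
    [-0.08, -0.027, 0],
    [-0.08, -0.027, 0],
    [-0.05, -0.017, 0],
    [0, 0, 0]
  ]
}}

```text
time: 12.77
position: [0.4799, 0.0735, 0.1874]
tool_rot: [2.613, 0.0, 0.324]
ft_force: [-0.1, -0.2, -0.5]
finger_gap: 0.0005
```

Run:
```python
from h import *
from scipy.spatial.transform import Rotation as R
s=robot.get_state(); print(s["qpos"].round(3),s["position"].round(4)); print(R.from_euler("xyz",s["tool_rot"]).as_matrix().round(3))
p=robot.camera("top"); q=robot.camera("side")
im=np.hstack([p["image"][100:360,150:450],q["image"][120:380,200:500]])
cv2.imwrite("pics/c3.png",cv2.resize(im,(800,347))[...,::-1])
for n,pp in (("top",p),("side",q)):
  W=pts(pp)
  for t in("tray","bottle"):
   for d in robot.silhouettes(t,pp)[:2]:
    w=W[d["pixels"]]; w=w[~np.isnan(w[:,0])]; print(n,t,round(d["confidence"],2),np.round(np.percentile(w,[2,50,98],0),3).tolist())
    if t=="tray":
      r=w[(w[:,2]>.018)&(w[:,2]<.035)][:,:2]; print(cv2.minAreaRect((r*1000).astype(np.float32)))
```

```text
[ 0.456 -0.009  2.1   -0.569  1.191  0.385] [0.4799 0.0735 0.1874]
[[ 0.948  0.275  0.16 ]
 [ 0.318 -0.818 -0.479]
 [-0.     0.505 -0.863]]
top tray 0.97 [[0.49, -0.032, -0.001], [0.602, 0.033, 0.005], [0.705, 0.079, 0.029]]
((595.919677734375, 29.739879608154297), (219.372314453125, 80.11658477783203), 18.876544952392578)
top bottle 0.93 [[0.484, -0.374, 0.008], [0.506, -0.341, 0.085], [0.533, -0.323, 0.111]]
top bottle 0.77 [[0.511, -0.016, 0.005], [0.532, 0.009, 0.09], [0.565, 0.035, 0.115]]
side tray 0.97 [[0.489, -0.034, 0.001], [0.604, 0.038, 0.008], [0.703, 0.092, 0.027]]
((584.0828857421875, 27.14365005493164), (188.74476623535156, 87.85858154296875), 18.090978622436523)
side bottle 0.71 [[0.487, -0.356, 0.007], [0.514, -0.333, 0.084], [0.536, -0.32, 0.11]]
side bottle 0.63 [[0.513, -0.088, 0.001], [0.535, 0.028, 0.068], [0.577, 0.04, 0.113]]
```

View pics/c3.png

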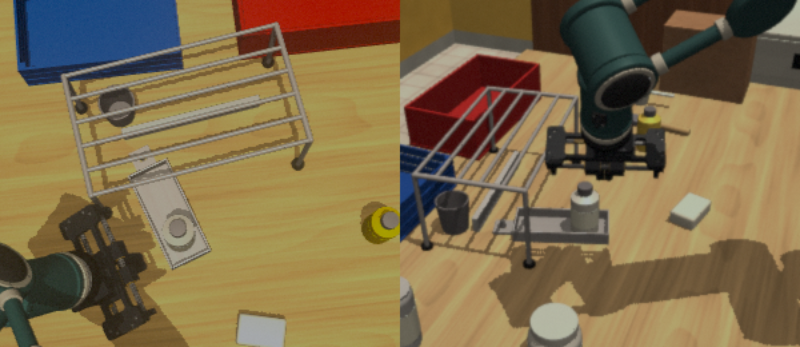

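The bottle stands free in the tray at (180,230) in the top crop, and the tray hasn't moved. Lowering the leaned tool beside the outer wall.

{"api": "carry_out", "payload": {
  "dp": [
    [0, 0, -0.7],
    [0, 0, -1.5],
    [0, 0, -1.5],
    [0, 0, -1.5],
    [0, 0, -1.5],
    [0, 0, -1.5],
    [0, 0, -1.5],
    [0, 0, -1.5],
    [0, 0, -1.5],
    [0, 0, -0.8],
    [0, 0, -0.3],
    [0, 0, 0],
    [0, 0, 0]
  ],
  "angular": [
    [0, 0, 0],
    [0, 0, 0],
    [0, 0, 0],
    [0, 0, 0],
    [0, 0, 0],
    [0, 0, 0],
    [0, 0, 0],
    [0, 0, 0],
    [0, 0, 0],
    [0, 0, 0],
    [0, 0, 0],
    [0, 0, 0],
    [0, 0, 0]
  ]
}}

```text
time: 14.15
position: [0.4813, 0.0723, 0.0516]
tool_rot: [2.614, -0.003, 0.322]
ft_force: [0.1, -0.3, -0.0]
finger_gap: 0.0005
```

```bash
cat > arc.py <<'E'
# prints rows moving a tray-fixed TCP along the arc: arc.py a0 a1 n d x0 x1 (mm, from rack-relative angle a0 to a1), starting at the measured pose
import sys
from h import *
S=np.array([.696,.0635]); Y=.139
def tcp(a,d,x): 
    p=a+Y; return S+d*np.array([np.sin(p),-np.cos(p)])+x*np.array([np.cos(p),np.sin(p)])
def loc(P):
    v=np.array(P[:2])-S; c,s=np.cos(Y),np.sin(Y); return np.array([c*v[0]+s*v[1],-s*v[0]+c*v[1]])
if __name__=="__main__":
    a0,a1,n,d,x=map(float,sys.argv[1:]); d/=1e3; x/=1e3; n=int(n)
    st=robot.get_state(); print(st["qpos"].round(3),st["position"].round(4),st["ft_force"].round(1))
    t=np.linspace(a0,a1,n+1); P=np.array([tcp(a,d,x) for a in t])
    print("first shift cm",((P[0]-st["position"][:2])*100).round(2))
    D=np.diff(P,axis=0)*100
    print([[round(a,2),round(b,2),0] for a,b in D]); print("dyaw",np.diff(t)[0].round(4))
E
python3 arc.py -1.385 -0.785 20 200 -46
```

```text
[ 0.452  0.186  2.19  -0.66   0.953  0.573] [0.4813 0.0723 0.0516] [ 0.1 -0.3 -0. ]
first shift cm [ 1.05 -2.9 ]
[[np.float64(0.07), np.float64(-0.61), 0], [np.float64(0.09), np.float64(-0.61), 0], [np.float64(0.11), np.float64(-0.61), 0], [np.float64(0.12), np.float64(-0.6), 0], [np.float64(0.14), np.float64(-0.6), 0], [np.float64(0.16), np.float64(-0.59), 0], [np.float64(0.18), np.float64(-0.59), 0], [np.float64(0.2), np.float64(-0.58), 0], [np.float64(0.21), np.float64(-0.58), 0], [np.float64(0.23), np.float64(-0.57), 0], [np.float64(0.25), np.float64(-0.56), 0], [np.float64(0.26), np.float64(-0.56), 0], [np.float64(0.28), np.float64(-0.55), 0], [np.float64(0.3), np.float64(-0.54), 0], [np.float64(0.31), np.float64(-0.53), 0], [np.float64(0.33), np.float64(-0.52), 0], [np.float64(0.34), np.float64(-0.51), 0], [np.float64(0.36), np.float64(-0.5), 0], [np.float64(0.37), np.float64(-0.49), 0], [np.float64(0.39), np.float64(-0.48), 0]]
dyaw 0.03
```

{"api": "carry_out", "payload": {
  "dp": [
    [0, 0, -0.7],
    [0, 0, -1],
    [0, 0, -1],
    [0, 0, -0.6],
    [0, 0, -0.3],
    [0, 0, 0],
    [0.1, -0.2, 0],
    [0.15, -0.4, 0],
    [0.15, -0.4, 0],
    [0.15, -0.4, 0],
    [0.1, -0.3, 0],
    [0.1, -0.3, 0],
    [0.1, -0.2, 0],
    [0.05, -0.2, 0],
    [0.05, -0.2, 0],
    [0, 0, 0]
  ],
  "angular": [
    [0, 0, 0],
    [0, 0, 0],
    [0, 0, 0],
    [0, 0, 0],
    [0, 0, 0],
    [0, 0, 0],
    [0, 0, 0],
    [0, 0, 0],
    [0, 0, 0],
    [0, 0, 0],
    [0, 0, 0],
    [0, 0, 0],
    [0, 0, 0],
    [0, 0, 0],
    [0, 0, 0],
    [0, 0, 0]
  ]
}}

```text
time: 15.48
position: [0.4904, 0.0461, 0.0152]
tool_rot: [2.614, -0.002, 0.322]
ft_force: [1.4, 0.4, 0.7]
finger_gap: 0.0007
```

{"api": "carry_out", "payload": {
  "dp": [
    [0.05, -0.2, 0],
    [0.05, -0.3, 0],
    [0.07, -0.45, 0],
    [0.09, -0.61, 0],
    [0.11, -0.61, 0],
    [0.12, -0.6, 0],
    [0.14, -0.6, 0],
    [0.16, -0.59, 0],
    [0.18, -0.59, 0],
    [0.2, -0.58, 0],
    [0.21, -0.58, 0],
    [0.23, -0.57, 0],
    [0.2, -0.45, 0],
    [0.15, -0.3, 0],
    [0.1, -0.15, 0],
    [0, 0, 0]
  ],
  "angular": [
    [0, 0, 0.01],
    [0, 0, 0.015],
    [0, 0, 0.02],
    [0, 0, 0.03],
    [0, 0, 0.03],
    [0, 0, 0.03],
    [0, 0, 0.03],
    [0, 0, 0.03],
    [0, 0, 0.03],
    [0, 0, 0.03],
    [0, 0, 0.03],
    [0, 0, 0.03],
    [0, 0, 0.024],
    [0, 0, 0.016],
    [0, 0, 0.01],
    [0, 0, 0]
  ]
}}

```text
time: 16.82
position: [0.5104, -0.0264, 0.0151]
tool_rot: [2.614, -0.001, 0.687]
ft_force: [-2.8, 0.9, 1.0]
finger_gap: 0.0005
```

```bash
cat > look.py <<'E'
import sys
from arc import *
p=robot.camera("top"); q=robot.camera("side")
s=robot.get_state(); v=loc(s["position"]); print(s["time"],s["qpos"].round(3),s["position"].round(4),s["ft_force"].round(1),"rack-frame TCP",v.round(4))
if len(sys.argv)>1:
    im=np.hstack([p["image"][100:360,150:450],q["image"][120:380,200:500]])
    cv2.imwrite(f"pics/{sys.argv[1]}.png",cv2.resize(im,(800,347))[...,::-1])
for n,pp in (("top",p),("side",q)):
  W=pts(pp)
  for t in("tray","bottle"):
   for d in robot.silhouettes(t,pp)[:2]:
    w=W[d["pixels"]]; w=w[~np.isnan(w[:,0])]; print(n,t,round(d["confidence"],2),np.round(np.percentile(w,[2,50,98],0),3).tolist())
    if t=="tray":
      r=w[(w[:,2]>.018)&(w[:,2]<.035)][:,:2]; print(cv2.minAreaRect((r*1000).astype(np.float32)))
E
python3 look.py c4
```

```text
16.9167 [ 0.199  0.139  2.347 -0.92   0.593  0.277] [ 0.5107 -0.0259  0.0151] [-0.4 -0.5  1.5] rack-frame TCP [-0.1959 -0.0629]
top tray 0.77 [[0.519, -0.092, -0.001], [0.618, 0.001, 0.006], [0.706, 0.072, 0.031]]
((614.2119750976562, -2.2173233032226562), (221.4833984375, 82.22955322265625), 39.755863189697266)
top bottle 0.73 [[0.54, -0.067, 0.01], [0.559, -0.041, 0.09], [0.591, -0.016, 0.115]]
top bottle 0.66 [[0.484, -0.371, 0.014], [0.506, -0.339, 0.085], [0.532, -0.323, 0.112]]
side tray 0.79 [[0.577, -0.048, 0.001], [0.638, 0.018, 0.007], [0.702, 0.08, 0.027]]
((632.5733642578125, 15.508354187011719), (113.8480453491211, 87.12178802490234), 39.73622512817383)
side bottle 0.69 [[0.542, -0.051, 0.033], [0.559, -0.029, 0.09], [0.589, -0.017, 0.113]]
```

View pics/c4.png

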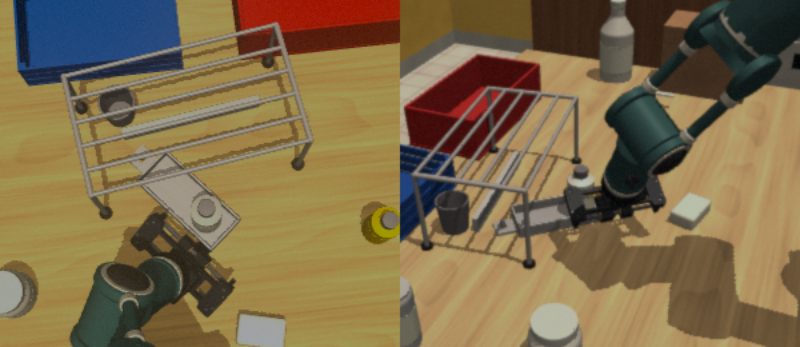

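The tray is at rack-relative yaw −1.02 and following the finger. The bottle is standing at (207,210) in the crop. Continuing the arc.

```bash
python3 arc.py -1.018 -0.6 15 200 -49 | sed 's/np.float64//g'
```

```text
[ 0.2    0.139  2.347 -0.92   0.592  0.277] [ 0.5112 -0.0253  0.0153] [-1.5 -0.2  0.2]
first shift cm [-0.05 -0.11]
[[(0.26), (-0.51), 0], [(0.27), (-0.51), 0], [(0.29), (-0.5), 0], [(0.3), (-0.49), 0], [(0.31), (-0.48), 0], [(0.33), (-0.47), 0], [(0.34), (-0.46), 0], [(0.35), (-0.45), 0], [(0.36), (-0.44), 0], [(0.38), (-0.43), 0], [(0.39), (-0.42), 0], [(0.4), (-0.41), 0], [(0.41), (-0.4), 0], [(0.42), (-0.39), 0], [(0.43), (-0.38), 0]]
dyaw 0.0279
```

{"api": "carry_out", "payload": {
  "dp": [
    [0.05, -0.15, 0],
    [0.1, -0.25, 0],
    [0.2, -0.4, 0],
    [0.26, -0.51, 0],
    [0.27, -0.5, 0],
    [0.29, -0.49, 0],
    [0.31, -0.48, 0],
    [0.33, -0.47, 0],
    [0.34, -0.46, 0],
    [0.35, -0.45, 0],
    [0.36, -0.44, 0],
    [0.38, -0.43, 0],
    [0.39, -0.42, 0],
    [0.4, -0.41, 0],
    [0.36, -0.35, 0],
    [0.25, -0.25, 0],
    [0.15, -0.13, 0],
    [0, 0, 0]
  ],
  "angular": [
    [0, 0, 0],
    [0, 0, 0.015],
    [0, 0, 0.024],
    [0, 0, 0.028],
    [0, 0, 0.028],
    [0, 0, 0.028],
    [0, 0, 0.028],
    [0, 0, 0.028],
    [0, 0, 0.028],
    [0, 0, 0.028],
    [0, 0, 0.028],
    [0, 0, 0.028],
    [0, 0, 0.028],
    [0, 0, 0.028],
    [0, 0, 0.024],
    [0, 0, 0.018],
    [0, 0, 0.01],
    [0, 0, 0]
  ]
}}

```text
time: 18.62
position: [0.5589, -0.0919, 0.0152]
tool_rot: [2.614, -0.002, 1.087]
ft_force: [-1.2, 0.3, 0.2]
finger_gap: 0.0002
```

```bash
python3 look.py; python3 arc.py -0.6 -0.25 14 200 -49 | sed 's/np.float64//g'
```

```text
18.7167 [-0.091  0.124  2.364 -0.892  0.249 -0.349] [ 0.5588 -0.0917  0.0152] [-0.7  0.2 -0.6] rack-frame TCP [-0.1574 -0.1347]
top tray 0.66 [[0.574, -0.133, -0.001], [0.643, -0.021, 0.006], [0.711, 0.072, 0.168]]
((645.4196166992188, -28.41351318359375), (222.33590698242188, 81.10478210449219), 62.78530502319336)
top bottle 0.97 [[0.484, -0.372, 0.011], [0.506, -0.34, 0.086], [0.533, -0.323, 0.111]]
top bottle 0.59 [[0.589, -0.107, 0.017], [0.608, -0.082, 0.09], [0.64, -0.058, 0.115]]
side tray 0.95 [[0.596, -0.083, 0.001], [0.664, -0.0, 0.008], [0.712, 0.085, 0.029]]
((654.3955078125, -14.162368774414062), (132.86947631835938, 85.22232055664062), 63.512386322021484)
side bottle 0.75 [[0.596, -0.095, 0.011], [0.618, -0.062, 0.084], [0.64, -0.052, 0.114]]
[-0.091  0.124  2.364 -0.892  0.249 -0.349] [ 0.5588 -0.0914  0.0153] [-0.6 -0.9 -0.1]
first shift cm [ 0.43 -0.24]
[[(0.4), (-0.33), 0], [(0.41), (-0.32), 0], [(0.41), (-0.31), 0], [(0.42), (-0.3), 0], [(0.43), (-0.29), 0], [(0.44), (-0.28), 0], [(0.44), (-0.26), 0], [(0.45), (-0.25), 0], [(0.45), (-0.24), 0], [(0.46), (-0.23), 0], [(0.47), (-0.22), 0], [(0.47), (-0.21), 0], [(0.48), (-0.2), 0], [(0.48), (-0.18), 0]]
dyaw 0.025
```

```bash
cat > kin.py <<'E'
from arc import *
from scipy.optimize import least_squares
from scipy.spatial.transform import Rotation as R
D=[([-1.325,.265,1.605,0,1.274,-.037],[.188,-.648,.237],[-3.142,.002,-1.288]),
([.456,-.009,2.1,-.569,1.191,.385],[.4799,.0735,.1874],[2.613,0,.324]),
([.452,.186,2.19,-.66,.953,.573],[.4813,.0723,.0516],[2.614,-.003,.322]),
([.199,.139,2.347,-.92,.593,.277],[.5107,-.0259,.0151],[2.614,-.001,.687]),
([-.091,.124,2.364,-.892,.249,-.349],[.5588,-.0917,.0152],[2.614,-.002,1.087])]
def fk(q,k):
    a,h,L2,L3,Lt=k
    A=R.from_euler("z",q[0])
    r=A.apply([a+L2*np.sin(q[1])+L3*np.sin(q[1]+q[2]),0,h+L2*np.cos(q[1])+L3*np.cos(q[1]+q[2])])
    M=A*R.from_euler("y",q[1]+q[2])*R.from_euler("z",q[3])*R.from_euler("y",q[4])*R.from_euler("z",q[5]+np.pi)
    return r+Lt*M.as_matrix()[:,2],M
f=lambda k:np.concatenate([fk(q,k)[0]-p for q,p,_ in D])
o=least_squares(f,[0,.3,.4,.4,.25]); K=o.x
LO=np.array([-2.63,-.94,.31,-1.31,0,-2.55]); HI=np.array([2.63,2.18,2.57,4.45,2.66,2.55])
def ik(p,M,q0):
    g=lambda q:np.concatenate([(fk(q,K)[0]-p)*10,(fk(q,K)[1]*M.inv()).as_rotvec()])
    s=least_squares(g,np.clip(q0,LO+.01,HI-.01),bounds=(LO,HI)); return s.x,np.abs(s.fun).max()
def pose(tilt,yaw): # jaw along yaw, leaning
    x=np.array([np.cos(yaw),np.sin(yaw),0]); return R.from_rotvec(-tilt*x)*R.from_euler("xyz",[np.pi,0,yaw])
if __name__=="__main__":
    print(K.round(4),np.abs(o.fun).max()); print([round((fk(q,K)[1].inv()*R.from_euler("xyz",e)).magnitude(),3) for q,_,e in D])
    for d in (.15,.2):
     for t in (.52,.6,.7,.8):
      for off in (-.5,-.3,0,.3):
        xy=tcp(0,d,-.049)
        for q0 in ([-.1,.4,2.0,-.5,.3,-1],[-.1,.4,2.0,2.6,.3,2]):
            q,e=ik(np.r_[xy,.0145],pose(t,Y+np.pi/2+off),q0); print(d,t,off,q.round(2),round(e,3))
E
python3 kin.py
```

```text
[0.0206 0.1913 0.5163 0.5436 0.2943] 0.023857855312644644
[0.001, 0.001, 0.0, 0.001, 0.001]
0.15 0.52 -0.5 [-0.08  0.31  2.12 -0.6   0.25 -0.73] 0.0
0.15 0.52 -0.5 [-0.1   0.3   2.21  4.45  0.1   0.48] 0.15
0.15 0.52 -0.3 [-0.13  0.31  2.13 -0.08  0.19 -1.46] 0.0
0.15 0.52 -0.3 [-0.14  0.3   2.2   2.19  0.    2.55] 0.121
0.15 0.52 0 [-0.21  0.32  2.12  0.68  0.28 -2.54] 0.0
0.15 0.52 0 [-0.19  0.3   2.21  1.88  0.13  2.55] 0.156
0.15 0.52 0.3 [-0.22  0.34  2.04  0.46  0.43 -2.55] 0.085
0.15 0.52 0.3 [-0.29  0.34  2.18  1.53  0.37  2.55] 0.198
0.15 0.6 -0.5 [-0.06  0.31  2.17 -1.08  0.19 -0.26] 0.0
0.15 0.6 -0.5 [-0.08  0.3   2.21  4.45  0.14  0.49] 0.081
0.15 0.6 -0.3 [-0.13  0.3   2.18 -0.27  0.07 -1.28] 0.0
0.15 0.6 -0.3 [-0.14  0.3   2.2   2.18  0.    2.55] 0.044
0.15 0.6 0 [-0.2   0.31  2.14  0.71  0.22 -2.55] 0.049
0.15 0.6 0 [-0.21  0.31  2.22  1.87  0.18  2.55] 0.094
0.15 0.6 0.3 [-0.21  0.33  2.06  0.48  0.38 -2.55] 0.124
0.15 0.6 0.3 [-0.31  0.35  2.18  1.53  0.42  2.55] 0.132
0.15 0.7 -0.5 [-0.06  0.3   2.18 -1.31  0.18 -0.02] 0.065
0.15 0.7 -0.5 [-0.05  0.31  2.22  4.42  0
[... 1877 characters left out ...]
[-0.22  0.32  2.2   2.66  0.09  2.01] 0.0
0.2 0.7 0 [-0.2   0.32  2.17 -0.27  0.   -1.57] 0.166
0.2 0.7 0 [-0.33  0.34  2.19  1.79  0.3   2.55] 0.032
0.2 0.7 0.3 [-0.2   0.32  2.17 -0.52  0.   -1.55] 0.319
0.2 0.7 0.3 [-0.42  0.39  2.12  1.46  0.53  2.55] 0.06
0.2 0.8 -0.5 [-0.16  0.32  2.16 -1.31  0.11 -0.1 ] 0.147
0.2 0.8 -0.5 [-0.14  0.34  2.24  3.77  0.27  1.12] 0.0
0.2 0.8 -0.3 [-0.21  0.32  2.17 -1.26  0.   -0.35] 0.148
0.2 0.8 -0.3 [-0.23  0.33  2.25  2.94  0.24  1.72] 0.0
0.2 0.8 0 [-0.2   0.32  2.17 -0.43  0.   -1.4 ] 0.166
0.2 0.8 0 [-0.35  0.36  2.21  1.99  0.38  2.34] 0.0
0.2 0.8 0.3 [-0.2   0.32  2.17 -0.57  0.   -1.49] 0.338
0.2 0.8 0.3 [-0.45  0.41  2.12  1.52  0.59  2.49] 0.0
```

```bash
cat > plan.py <<'E'
from kin import *
def W(x,y): c,s=np.cos(Y),np.sin(Y); return S+[c*x-s*y,s*x+c*y]
Z=R.from_euler("z",np.pi)
def seg(q,wps,n=20,show=True):
    for w0,w1 in zip(wps,wps[1:]):
        jm=em=0; mn=9
        for u in np.linspace(0,1,n+1)[1:]:
            x,y,z,t,o=np.array(w0)*(1-u)+np.array(w1)*u
            q2,e=ik(np.r_[W(x,y),z],pose(t,Y+np.pi/2+o)*Z,q); jm=max(jm,np.abs(q2-q).max()); em=max(em,e); q=q2; mn=min(mn,q[4])
        print(w1,q.round(2),"jump",jm.round(2),"err",em.round(3),"minj5",mn.round(2))
    return q
if __name__=="__main__":
  for T,o1 in ((.8,.5),(.8,.8),(.7,.5)):
    print(T,o1)
    q,e=ik(np.r_[W(-.2,-.13),.2],pose(0,Y+np.pi/2)*Z,[-.15,.2,1.8,0,1.2,1.2]); print(q.round(2),e)
    seg(q,[(-.2,-.13,.2,0,0),(-.2,-.13,.2,.4,o1),(-.2,-.13,.2,T,o1),(-.2,-.13,.0145,T,o1),(-.2,-.13,.0145,T,0),(-.049,-.13,.0145,T,0)])
E
python3 plan.py
```

```text
0.8 0.5
[-0.18  0.01  1.97 -0.    1.17  1.25] 1.6633415713491279e-12
(-0.2, -0.13, 0.2, 0.4, 0.5) [-0.36 -0.11  2.13  0.42  0.95  0.35] jump 0.06 err 0.0 minj5 0.94
(-0.2, -0.13, 0.2, 0.8, 0.5) [-0.56 -0.13  2.28  0.99  0.93 -0.23] jump 0.03 err 0.0 minj5 0.9
(-0.2, -0.13, 0.0145, 0.8, 0.5) [-0.56  0.24  2.39  1.4   0.75 -0.83] jump 0.04 err 0.0 minj5 0.75
(-0.2, -0.13, 0.0145, 0.8, 0) [-0.38  0.12  2.55  2.16  0.44 -1.02] jump 0.06 err 0.0 minj5 0.44
(-0.049, -0.13, 0.0145, 0.8, 0) [-0.22  0.32  2.27  2.26  0.33 -0.97] jump 0.01 err 0.0 minj5 0.33
0.8 0.8
[-0.18  0.01  1.97 -0.    1.17  1.25] 1.6633415713491279e-12
(-0.2, -0.13, 0.2, 0.4, 0.8) [-0.39 -0.05  2.07  0.45  1.07  0.03] jump 0.07 err 0.0 minj5 1.01
(-0.2, -0.13, 0.2, 0.8, 0.8) [-0.59 -0.    2.16  0.9   1.15 -0.43] jump 0.02 err 0.0 minj5 1.07
(-0.2, -0.13, 0.0145, 0.8, 0.8) [-0.59  0.32  2.26  1.12  0.92 -0.84] jump 0.02 err 0.0 minj5 0.92
(-0.2, -0.13, 0.0145, 0.8, 0) [-0.38  0.12  2.55  2.16  0.44 -1.02] jump 0.09 err 0.0 minj5 0.44
(-0.049, -0.13, 0.0145, 0.8, 0) [-0.22  0.32  2.27  2.26  0.33 -0.97] jump 0.01 err 0.0 minj5 0.33
0.7 0.5
[-0.18  0.01  1.97 -0.    1.17  1.25] 1.6633415713491279e-12
(-0.2, -0.13, 0.2, 0.4, 0.5) [-0.36 -0.11  2.13  0.42  0.95  0.35] jump 0.06 err 0.0 minj5 0.94
(-0.2, -0.13, 0.2, 0.7, 0.5) [-0.52 -0.14  2.24  0.84  0.91 -0.08] jump 0.02 err 0.0 minj5 0.9
(-0.2, -0.13, 0.0145, 0.7, 0.5) [-0.52  0.2   2.37  1.25  0.67 -0.65] jump 0.04 err 0.0 minj5 0.67
(-0.2, -0.13, 0.0145, 0.7, 0) [-0.35  0.09  2.51  1.87  0.32 -0.7 ] jump 0.05 err 0.0 minj5 0.32
(-0.049, -0.13, 0.0145, 0.7, 0) [-0.2   0.3   2.22  1.82  0.23 -0.53] jump 0.02 err 0.0 minj5 0.23
```

{"api": "carry_out", "payload": {
  "dp": [
    [-0.6, 0.3, 0],
    [-0.6, 0.3, 0],
    [-0.6, 0.3, 0.3],
    [-0.3, -0.2, 1],
    [-0.3, -0.2, 1.5],
    [-0.3, -0.2, 1.8],
    [-0.3, -0.2, 1.8],
    [-0.3, -0.1, 1.8],
    [0, 0, 1.8],
    [0, 0, 1.8],
    [0, 0, 1.8],
    [0, 0, 1.8],
    [0, 0, 1.5],
    [0, 0, 1],
    [0, 0, 0.6],
    [0, 0, 0]
  ],
  "angular": [
    [0, 0, 0],
    [0, 0, 0],
    [0, 0, 0],
    [0, 0, 0],
    [0, 0, 0],
    [0, 0, 0],
    [0, 0, 0],
    [0, 0, 0],
    [0.025, 0.047, 0],
    [0.04, 0.076, 0],
    [0.04, 0.076, 0],
    [0.04, 0.076, 0],
    [0.04, 0.076, 0],
    [0.04, 0.076, 0],
    [0.02, 0.038, 0],
    [0, 0, 0]
  ]
}}

```text
time: 20.25
position: [0.528, -0.0919, 0.2024]
tool_rot: [3.137, -0.003, 1.085]
ft_force: [0.4, -0.3, -0.1]
finger_gap: 0.0005
```

{"api": "carry_out", "payload": {
  "dp": [
    [0, 0, 0],
    [0, 0, 0],
    [0, 0, 0],
    [0, 0, 0],
    [0, 0, 0],
    [0, 0, 0],
    [0, 0, 0],
    [0, 0, 0],
    [0, 0, 0],
    [0, 0, 0],
    [0, 0, 0],
    [0, 0, 0],
    [0, 0, 0],
    [0, 0, 0],
    [0, 0, 0],
    [0, 0, 0],
    [0, 0, 0],
    [0, 0, 0],
    [0, 0, 0]
  ],
  "angular": [
    [0, 0, -0.06],
    [0, 0, -0.12],
    [0, 0, -0.12],
    [0, 0, -0.12],
    [0, 0, -0.12],
    [0, 0, -0.12],
    [0, 0, -0.12],
    [0, 0, -0.12],
    [0, 0, -0.12],
    [0, 0, -0.12],
    [0, 0, -0.12],
    [0, 0, -0.12],
    [0, 0, -0.12],
    [0, 0, -0.12],
    [0, 0, -0.12],
    [0, 0, -0.12],
    [0, 0, -0.12],
    [0, 0, -0.04],
    [0, 0, 0]
  ]
}}

```text
time: 21.83
position: [0.5243, -0.0905, 0.1992]
tool_rot: [3.139, -0.002, -0.935]
ft_force: [0.7, 0.5, -0.3]
finger_gap: 0.0004
```

{"api": "carry_out", "payload": {
  "dp": [
    [0, 0, 0],
    [0, 0, 0],
    [0, 0, 0],
    [0, 0, 0],
    [0, 0, 0],
    [0, 0, 0],
    [0, 0, 0],
    [0, 0, 0],
    [0, 0, 0],
    [0, 0, 0]
  ],
  "angular": [
    [0.032, -0.043, 0],
    [0.06, -0.08, 0],
    [0.06, -0.08, 0],
    [0.06, -0.08, 0],
    [0.06, -0.08, 0],
    [0.06, -0.08, 0],
    [0.06, -0.08, 0],
    [0.056, -0.079, 0],
    [0, 0, 0],
    [0, 0, 0]
  ]
}}

```text
time: 22.67
position: [0.5239, -0.0913, 0.1983]
tool_rot: [-2.397, 0.004, -0.936]
ft_force: [-0.0, -0.9, -0.5]
finger_gap: 0.0002
```

```bash
python3 look.py c5
```

```text
22.7667 [-0.652 -0.127  2.274  0.904  0.979 -0.241] [ 0.526  -0.0913  0.2005] [0.1 0.3 0.8] rack-frame TCP [-0.1899 -0.1297]
top tray 0.66 [[0.573, -0.132, -0.001], [0.643, -0.02, 0.005], [0.709, 0.072, 0.169]]
((645.6683959960938, -28.58391571044922), (221.90948486328125, 81.20631408691406), 62.61784362792969)
top bottle 0.76 [[0.589, -0.108, 0.011], [0.608, -0.082, 0.089], [0.642, -0.058, 0.115]]
top bottle 0.76 [[0.484, -0.375, 0.007], [0.506, -0.341, 0.085], [0.534, -0.323, 0.112]]
side tray 0.64 [[0.567, -0.119, 0.0], [0.659, -0.012, 0.008], [0.715, 0.084, 0.028]]
((644.7349243164062, -31.441131591796875), (215.35882568359375, 85.22372436523438), 62.72570037841797)
side bottle 0.95 [[0.592, -0.091, 0.014], [0.612, -0.064, 0.067], [0.641, -0.053, 0.113]]
side bottle 0.71 [[0.486, -0.35, 0.002], [0.511, -0.328, 0.049], [0.538, -0.319, 0.091]]
```

View pics/c5.png

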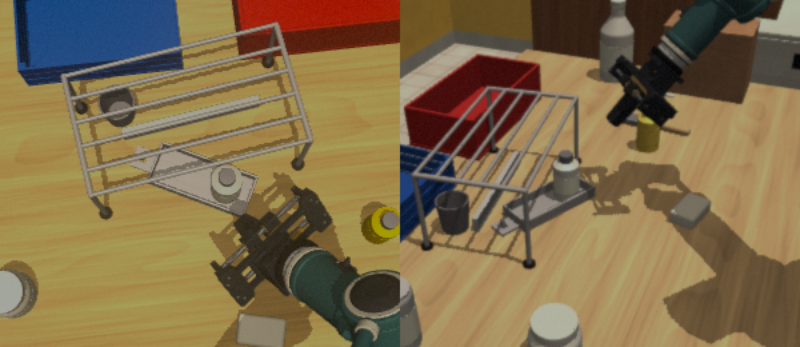

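The leaned tool in front of the rack matches the plan. The bottle stands in the tray at (227,185). Descending, then turning square to the rack.

{"api": "carry_out", "payload": {
  "dp": [
    [0, 0, -0.7],
    [0, 0, -1.5],
    [0, 0, -1.5],
    [0, 0, -1.5],
    [0, 0, -1.5],
    [0, 0, -1.5],
    [0, 0, -1.5],
    [0, 0, -1.5],
    [0, 0, -1.5],
    [0, 0, -1.5],
    [0, 0, -1.4],
    [0, 0, -1.2],
    [0, 0, -0.8],
    [0, 0, -0.4],
    [0, 0, -0.3],
    [0, 0, 0],
    [0, 0, 0]
  ],
  "angular": [
    [0, 0, 0],
    [0, 0, 0],
    [0, 0, 0],
    [0, 0, 0],
    [0, 0, 0],
    [0, 0, 0],
    [0, 0, 0],
    [0, 0, 0],
    [0, 0, 0],
    [0, 0, 0],
    [0, 0, 0],
    [0, 0, 0],
    [0, 0, 0],
    [0, 0, 0],
    [0, 0, 0],
    [0, 0, 0],
    [0, 0, 0]
  ]
}}

```text
time: 24.38
position: [0.5261, -0.0914, 0.0174]
tool_rot: [-2.393, 0.001, -0.934]
ft_force: [0.2, -0.6, 0.2]
finger_gap: 0.0007
```

{"api": "carry_out", "payload": {
  "dp": [
    [0.1, 0, 0],
    [0.2, 0, 0],
    [0.2, 0, 0],
    [0.2, 0, 0],
    [0.2, 0, 0],
    [0.2, 0, 0],
    [0.1, 0, 0],
    [0, 0, 0],
    [0, 0, 0]
  ],
  "angular": [
    [0, 0, -0.05],
    [0, 0, -0.08],
    [0, 0, -0.08],
    [0, 0, -0.08],
    [0, 0, -0.08],
    [0, 0, -0.08],
    [0, 0, -0.05],
    [0, 0, 0],
    [0, 0, 0]
  ]
}}

```text
time: 25.13
position: [0.5383, -0.0907, 0.018]
tool_rot: [-2.392, 0.0, -1.432]
ft_force: [0.2, 0.8, 0.6]
finger_gap: 0.0004
```

```bash
python3 look.py
```

```text
25.2333 [-0.455  0.107  2.521  1.905  0.415 -0.821] [ 0.5385 -0.0917  0.0179] [-0.5  0.1 -0.5] rack-frame TCP [-0.1775 -0.1319]
top tray 0.97 [[0.573, -0.133, -0.001], [0.64, -0.023, 0.005], [0.706, 0.064, 0.065]]
((637.8438110351562, -42.531585693359375), (189.9960174560547, 81.77080535888672), 62.38027572631836)
top tray 0.31 [[0.599, -0.225, -0.001], [0.739, -0.028, 0.172], [0.855, 0.169, 0.178]]
((731.2767333984375, -23.856582641601562), (269.9976501464844, 419.9562072753906), 0.7079377770423889)
top bottle 0.89 [[0.484, -0.374, 0.005], [0.507, -0.341, 0.084], [0.536, -0.323, 0.111]]
top bottle 0.82 [[0.59, -0.109, 0.004], [0.609, -0.082, 0.089], [0.659, -0.057, 0.115]]
side tray 0.71 [[0.568, -0.119, 0.002], [0.658, -0.016, 0.009], [0.712, 0.078, 0.027]]
((640.1200561523438, -40.360939025878906), (191.1415252685547, 86.42223358154297), 61.48545837402344)
side bottle 0.67 [[0.592, -0.093, 0.007], [0.612, -0.064, 0.067], [0.645, -0.053, 0.113]]
side bottle 0.66 [[0.487, -0.358, 0.03], [0.512, -0.331, 0.077], [0.538, -0.32, 0.109]]
```

{"api": "carry_out", "payload": {
  "dp": [
    [0, 0, -0.2],
    [0, 0, -0.2],
    [0, 0, -0.1],
    [0.2, 0.03, 0],
    [0.4, 0.06, 0],
    [0.5, 0.07, 0],
    [0.5, 0.07, 0],
    [0.5, 0.07, 0],
    [0.5, 0.07, 0],
    [0.5, 0.07, 0],
    [0.5, 0.07, 0],
    [0.5, 0.07, 0],
    [0.5, 0.07, 0],
    [0.5, 0.07, 0],
    [0.5, 0.07, 0],
    [0.5, 0.07, 0],
    [0.5, 0.07, 0],
    [0.3, 0.04, 0],
    [0.2, 0.03, 0],
    [0, 0, 0]
  ],
  "angular": [
    [0, 0, 0],
    [0, 0, 0],
    [0, 0, 0],
    [0, 0, 0],
    [0, 0, 0],
    [0, 0, 0],
    [0, 0, 0],
    [0, 0, 0],
    [0, 0, 0],
    [0, 0, 0],
    [0, 0, 0],
    [0, 0, 0],
    [0, 0, 0],
    [0, 0, 0],
    [0, 0, 0],
    [0, 0, 0],
    [0, 0, 0],
    [0, 0, 0],
    [0, 0, 0],
    [0, 0, 0]
  ]
}}

```text
time: 27.1
position: [0.6095, -0.0813, 0.0125]
tool_rot: [-2.393, 0.001, -1.434]
ft_force: [-1.4, -0.8, 0.3]
finger_gap: 0.0005
```

```bash
python3 look.py c6
```

```text
27.2 [-0.352  0.219  2.394  2.009  0.362 -0.835] [ 0.6094 -0.0811  0.0126] [-1.8 -1.  -0.1] rack-frame TCP [-0.1058 -0.1313]
top tray 0.79 [[0.613, -0.139, -0.001], [0.672, -0.032, 0.005], [0.719, 0.074, 0.029]]
((666.3432006835938, -50.562950134277344), (189.71969604492188, 81.3409423828125), 76.19585418701172)
top tray 0.43 [[0.434, -0.478, 0.001], [0.544, -0.452, 0.018], [0.614, -0.435, 0.024]]
((521.0625, -451.97894287109375), (41.04794692993164, 188.1063232421875), 83.0787124633789)
top bottle 0.56 [[0.628, -0.119, 0.004], [0.643, -0.092, 0.088], [0.681, -0.069, 0.114]]
top bottle 0.56 [[0.484, -0.378, 0.003], [0.506, -0.341, 0.085], [0.536, -0.323, 0.111]]
side tray 0.9 [[0.603, -0.135, 0.0], [0.679, -0.005, 0.008], [0.724, 0.143, 0.142]]
((668.814453125, -37.447975158691406), (218.29698181152344, 86.8254623413086), 76.85324096679688)
side bottle 0.65 [[0.631, -0.102, 0.011], [0.649, -0.073, 0.06], [0.678, -0.065, 0.111]]
```

View pics/c6.png

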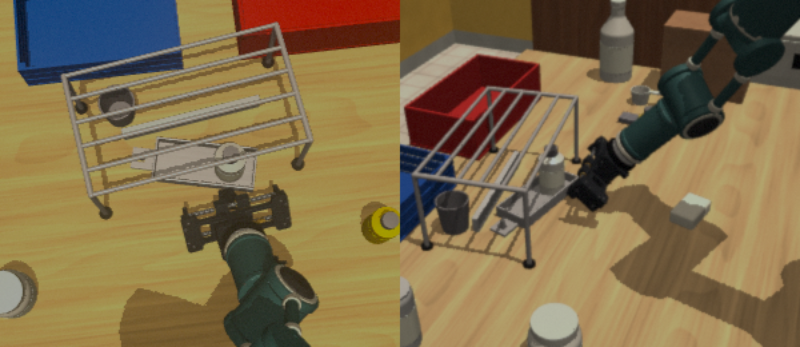

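The bottle is upright, the tray is partly under the rack, and the gripper is below the front rod. Continuing.

{"api": "carry_out", "payload": {
  "dp": [
    [0.15, 0.02, 0],
    [0.3, 0.04, 0],
    [0.4, 0.06, 0],
    [0.4, 0.06, 0],
    [0.4, 0.06, 0],
    [0.4, 0.06, 0],
    [0.4, 0.06, 0],
    [0.4, 0.06, 0],
    [0.4, 0.06, 0],
    [0.4, 0.06, 0],
    [0.4, 0.05, 0],
    [0.4, 0.05, 0],
    [0.3, 0.04, 0],
    [0.2, 0.03, 0],
    [0.1, 0.01, 0],
    [0, 0, 0],
    [0, 0, 0]
  ],
  "angular": [
    [0, 0, 0],
    [0, 0, 0],
    [0, 0, 0],
    [0, 0, 0],
    [0, 0, 0],
    [0, 0, 0],
    [0, 0, 0],
    [0, 0, 0],
    [0, 0, 0],
    [0, 0, 0],
    [0, 0, 0],
    [0, 0, 0],
    [0, 0, 0],
    [0, 0, 0],
    [0, 0, 0],
    [0, 0, 0],
    [0, 0, 0]
  ]
}}

```text
time: 28.82
position: [0.6597, -0.074, 0.0124]
tool_rot: [-2.393, 0.001, -1.434]
ft_force: [-1.8, -2.5, -0.4]
finger_gap: 0.0008
```

```bash
python3 look.py c7
```

```text
28.9167 [-0.298  0.285  2.299  2.015  0.324 -0.793] [ 0.6596 -0.0739  0.0124] [-2.2 -1.6 -0.9] rack-frame TCP [-0.0551 -0.1311]
top tray 0.87 [[0.659, -0.145, -0.001], [0.7, -0.02, 0.006], [0.747, 0.076, 0.17]]
((703.8739013671875, -53.70915222167969), (81.28721618652344, 189.6226043701172), 4.634218215942383)
top bottle 0.78 [[0.484, -0.374, 0.011], [0.507, -0.341, 0.085], [0.535, -0.323, 0.111]]
top bottle 0.58 [[0.679, -0.123, 0.008], [0.696, -0.096, 0.088], [0.731, -0.073, 0.116]]
side tray 0.77 [[0.662, -0.146, 0.001], [0.701, 0.002, 0.007], [0.746, 0.083, 0.028]]
((704.1712646484375, -39.51231384277344), (80.72315216064453, 216.3442840576172), 4.862002849578857)
side bottle 0.7 [[0.682, -0.108, 0.009], [0.699, -0.079, 0.063], [0.73, -0.067, 0.113]]
side bottle 0.47 [[0.487, -0.349, 0.005], [0.504, -0.327, 0.025], [0.533, -0.319, 0.052]]
```

View pics/c7.png

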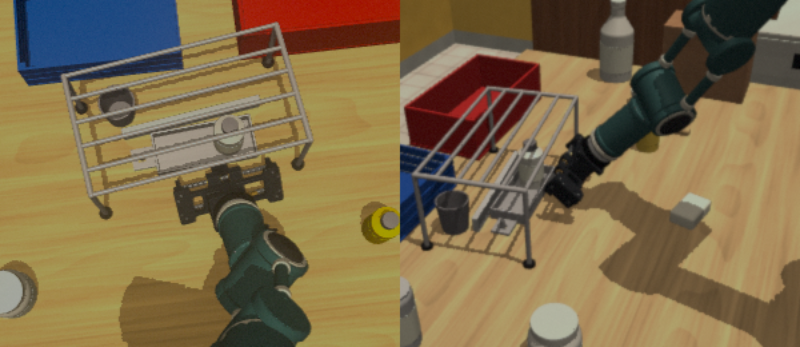

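{"api": "carry_out", "payload": {
  "dp": [
    [0.1, 0.01, 0],
    [0.15, 0.02, 0],
    [0.15, 0.02, 0],
    [0.1, 0.02, 0],
    [0.1, 0.01, 0],
    [0, 0, 0],
    [0, 0, 0]
  ],
  "angular": [
    [0, 0, 0],
    [0, 0, 0],
    [0, 0, 0],
    [0, 0, 0],
    [0, 0, 0],
    [0, 0, 0],
    [0, 0, 0]
  ]
}}

```text
time: 29.7
position: [0.6651, -0.0741, 0.0121]
tool_rot: [-2.394, 0.0, -1.436]
ft_force: [-2.6, -3.7, -0.3]
finger_gap: 0.0004
```

{"api": "carry_out", "payload": {
  "dp": [
    [0.1, 0.01, 0],
    [0.1, 0.01, 0],
    [0, 0, 0],
    [0, 0, 0]
  ],
  "angular": [
    [0, 0, 0],
    [0, 0, 0],
    [0, 0, 0],
    [0, 0, 0]
  ]
}}

```text
time: 30.03
position: [0.6671, -0.0739, 0.012]
tool_rot: [-2.394, 0.0, -1.436]
ft_force: [-4.6, -3.2, 1.0]
finger_gap: 0.0004
```

```bash
python3 look.py
python3 - <<'E'
from arc import *
p=robot.camera("top"); W=pts(p).reshape(-1,3); v=W[:,:2]-S; c,s=np.cos(Y),np.sin(Y)
L=np.c_[c*v[:,0]+s*v[:,1],-s*v[:,0]+c*v[:,1],W[:,2]]
for y0 in (-.205,-.185,-.09,-.06,-.04):
    m=(abs(L[:,1]-y0)<.01)&(L[:,0]>-.06)&(L[:,0]<.07)&(L[:,2]>.015)&(L[:,2]<.05)
    k=L[m]; k=k[np.argsort(k[:,0])]; print(y0,[(round(a*1e3),round(z*1e3)) for a,_,z in k if a>0.02][:40])
E
```

```text
30.1333 [-0.291  0.296  2.284  2.013  0.316 -0.783] [ 0.6671 -0.0738  0.012 ] [-3.7 -3.1 -0.4] rack-frame TCP [-0.0477 -0.132 ]
top tray 0.83 [[0.662, -0.145, -0.001], [0.702, -0.023, 0.006], [0.753, 0.072, 0.029]]
((709.7789916992188, -53.05644989013672), (81.88804626464844, 189.76707458496094), 7.484000205993652)
top tray 0.39 [[0.599, -0.226, -0.002], [0.742, -0.022, 0.172], [0.87, 0.172, 0.178]]
((760.5564575195312, -22.502395629882812), (284.6102600097656, 419.32958984375), 7.837336540222168)
top bottle 0.74 [[0.484, -0.374, 0.014], [0.506, -0.341, 0.085], [0.533, -0.323, 0.111]]
top bottle 0.58 [[0.688, -0.123, 0.01], [0.707, -0.097, 0.089], [0.735, -0.072, 0.17]]
side tray 0.65 [[0.664, -0.147, 0.002], [0.703, -0.002, 0.007], [0.753, 0.085, 0.029]]
((711.4528198242188, -50.381744384765625), (80.9735336303711, 194.26788330078125), 6.955451011657715)
side bottle 0.94 [[0.636, -0.222, 0.002], [0.708, -0.079, 0.065], [0.746, 0.028, 0.171]]
side bottle 0.75 [[0.486, -0.346, 0.003], [0.507, -0.326, 0.026], [0.537, -0.319, 0.056]]
-0.205 [(23, 27), (23, 20), (24, 26), (26, 25), (27, 
[... 1213 characters left out ...]
1), (34, 29), (35, 28), (35, 22), (35, 23), (35, 25), (35, 16), (35, 23), (36, 29), (36, 30), (37, 24), (37, 29), (37, 25), (37, 25), (38, 25), (41, 17), (41, 17), (45, 39), (45, 36), (46, 39), (46, 37), (46, 33), (47, 39), (47, 35), (47, 32), (48, 37), (48, 32), (49, 35), (49, 36), (49, 37)]
-0.04 [(33, 23), (33, 19), (34, 30), (34, 26), (34, 24), (34, 22), (34, 22), (34, 24), (34, 25), (34, 18), (34, 16), (35, 26), (35, 31), (35, 27), (36, 27), (36, 24), (36, 23), (36, 29), (37, 25), (37, 28), (38, 20), (39, 22), (41, 16), (45, 37), (46, 33), (46, 41), (47, 34), (47, 35), (48, 34), (48, 29), (48, 31), (48, 37), (49, 33), (49, 36), (50, 36), (50, 40), (50, 39), (50, 31), (50, 36), (50, 34)]
```

The tray is nearly parallel, with about 5–6 mm left to the bar. Continuing gently until the force rises.

{"api": "carry_out", "payload": {
  "dp": [
    [0.1, 0.01, 0],
    [0.1, 0.01, 0],
    [0.1, 0.02, 0],
    [0, 0, 0],
    [0, 0, 0]
  ],
  "angular": [
    [0, 0, 0],
    [0, 0, 0],
    [0, 0, 0],
    [0, 0, 0],
    [0, 0, 0]
  ]
}}

```text
time: 30.8
position: [0.6698, -0.0738, 0.0118]
tool_rot: [-2.395, -0.0, -1.436]
ft_force: [-5.5, -5.4, 1.7]
finger_gap: 0.0004
```

{"api": "carry_out", "payload": {
  "dp": [
    [0.1, 0.01, 0],
    [0.1, 0.02, 0],
    [0, 0, 0],
    [0, 0, 0]
  ],
  "angular": [
    [0, 0, 0],
    [0, 0, 0],
    [0, 0, 0],
    [0, 0, 0]
  ]
}}

```text
time: 31.13
position: [0.6704, -0.0737, 0.0115]
tool_rot: [-2.396, -0.0, -1.437]
ft_force: [-15.6, -5.4, 10.2]
finger_gap: 0.0005
```

The force jumped to 16 N and motion stopped, so the tray is against the bar. I'll back off and check.

{"api": "carry_out", "payload": {
  "dp": [
    [-0.1, -0.01, 0],
    [-0.2, -0.03, 0],
    [-0.4, -0.06, 0],
    [-0.6, -0.08, 0],
    [-0.8, -0.11, 0],
    [-1.0, -0.14, 0],
    [-1.0, -0.14, 0],
    [-1.0, -0.14, 0],
    [-1.0, -0.14, 0],
    [-1.0, -0.14, 0],
    [-1.0, -0.14, 0],
    [-1.0, -0.14, 0],
    [-1.0, -0.14, 0.2],
    [-0.6, -0.08, 0.5],
    [-0.3, -0.04, 0.5],
    [0, 0, 0]
  ],
  "angular": [
    [0, 0, 0],
    [0, 0, 0],
    [0, 0, 0],
    [0, 0, 0],
    [0, 0, 0],
    [0, 0, 0],
    [0, 0, 0],
    [0, 0, 0],
    [0, 0, 0],
    [0, 0, 0],
    [0, 0, 0],
    [0, 0, 0],
    [0, 0, 0],
    [0, 0, 0],
    [0, 0, 0],
    [0, 0, 0]
  ]
}}

```text
time: 32.47
position: [0.5616, -0.0881, 0.0249]
tool_rot: [-2.393, 0.0, -1.435]
ft_force: [1.3, -0.2, 0.0]
finger_gap: 0.0004
```

```bash
python3 look.py
python3 - <<'E'
from arc import *
p=robot.camera("top"); q=robot.camera("side")
a=cv2.resize(p["image"][150:270,210:340],(400,369),interpolation=2); b=cv2.resize(q["image"][200:320,220:350],(400,369),interpolation=2)
cv2.imwrite("pics/c8.png",np.hstack([a,b])[...,::-1])
W=pts(p).reshape(-1,3); v=W[:,:2]-S; c,s=np.cos(Y),np.sin(Y)
L=np.c_[c*v[:,0]+s*v[:,1],-s*v[:,0]+c*v[:,1],W[:,2]]
for y0 in np.arange(-.21,-.02,.02):
    m=(abs(L[:,1]-y0)<.01)
    w=L[m&(L[:,2]>.023)&(L[:,2]<.03)&(L[:,0]>.03)&(L[:,0]<.05)]; w0=L[m&(L[:,2]>.023)&(L[:,2]<.03)&(L[:,0]>-.05)&(L[:,0]<-.02)]
    b=L[m&(L[:,2]>.032)&(L[:,2]<.042)&(L[:,0]>.03)&(L[:,0]<.07)]
    print(y0.round(3),"walls",(np.median(w0[:,0])*1e3).round(1),(np.median(w[:,0])*1e3).round(1),len(w),"bar",(np.percentile(b[:,0],[5,50,95])*1e3).round(1) if len(b) else None)
E
```

```text
32.5667 [-0.416  0.122  2.478  1.895  0.386 -0.772] [ 0.5624 -0.0881  0.0247] [-0.1  0.4 -0.1] rack-frame TCP [-0.1534 -0.1316]
top tray 0.98 [[0.66, -0.146, -0.002], [0.7, -0.024, 0.006], [0.752, 0.074, 0.173]]
((710.0230712890625, -42.24534606933594), (81.42240142822266, 211.4725799560547), 8.614564895629883)
top tray 0.6 [[0.598, -0.222, 0.004], [0.738, -0.025, 0.173], [0.856, 0.168, 0.178]]
((731.178466796875, -27.03076171875), (225.12088012695312, 377.1661376953125), 7.9979963302612305)
top bottle 0.8 [[0.692, -0.122, 0.012], [0.711, -0.094, 0.09], [0.735, -0.071, 0.116]]
top bottle 0.74 [[0.484, -0.374, 0.001], [0.506, -0.341, 0.084], [0.536, -0.323, 0.111]]
side tray 0.8 [[0.667, -0.146, 0.002], [0.703, -0.001, 0.007], [0.753, 0.084, 0.028]]
((712.0621337890625, -39.7532958984375), (81.37023162841797, 218.36444091796875), 8.262544631958008)
side bottle 0.94 [[0.606, -0.112, 0.007], [0.709, -0.076, 0.069], [0.74, 0.104, 0.174]]
side bottle 0.55 [[0.45, -0.484, 0.001], [0.517, -0.336, 0.088], [0.565, -0.109, 0.201]]
-0.21 walls -34.8 35.7 8 bar [45.7 50.2 55.1]
-0.19 walls -37.9 36.7 3 bar [45.4 50.  53.6]
-0.17 walls -37.0 nan 0 bar [46.  49.8 54.7]
-0.15 walls -37.3 38.2 2 bar [45.6 49.7 55.2]
-0.13 walls -39.0 36.6 9 bar [45.6 50.1 54. ]
-0.11 walls -38.7 36.8 10 bar [45.  50.5 55.4]
-0.09 walls -39.2 37.0 9 bar [45.3 49.5 53.9]
-0.07 walls -38.7 36.0 10 bar [45.2 49.9 54.8]
-0.05 walls -39.4 37.3 12 bar [46.  48.9 53.7]
-0.03 walls -38.2 36.1 15 bar [45.5 50.7 54.7]
  return _methods._mean(a, axis=axis, dtype=dtype,
  ret = ret.dtype.type(ret / rcount)
```

View pics/c8.png

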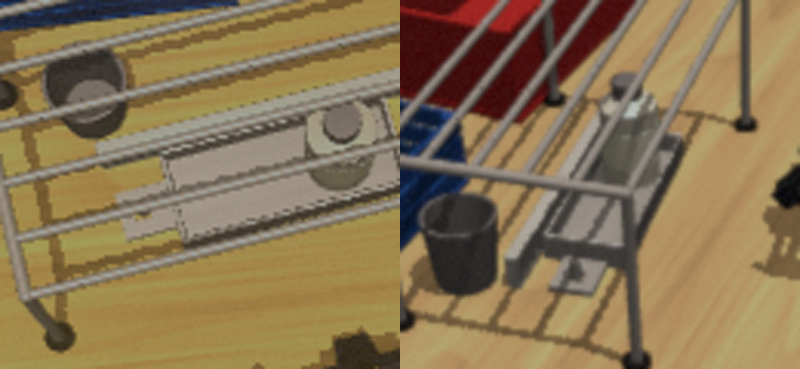

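Run:
```python
from arc import *
c,s=np.cos(Y),np.sin(Y)
for n in ("side","top"):
  acc=[]
  for _ in range(4):
    p=robot.camera(n); W=pts(p).reshape(-1,3); v=W[:,:2]-S
    acc.append(np.c_[c*v[:,0]+s*v[:,1],-s*v[:,0]+c*v[:,1],W[:,2]])
  L=np.nanmean(acc,0)
  for y0 in np.arange(-.2,-.03,.03):
    k=L[(abs(L[:,1]-y0)<.015)&(L[:,0]>.02)&(L[:,0]<.07)&(L[:,2]>-.01)&(L[:,2]<.06)]
    b=np.arange(.024,.066,.003)
    print(n,y0.round(2),[(round(a*1e3),round(np.median(k[(k[:,0]>=a)&(k[:,0]<a+.003),2])*1e3) if ((k[:,0]>=a)&(k[:,0]<a+.003)).sum()>1 else None) for a in b])
```

```text
side -0.2 [(24, None), (27, None), (30, None), (33, None), (36, None), (39, None), (42, None), (45, None), (48, 36), (51, 36), (54, 35), (57, None), (60, None), (63, None)]
side -0.17 [(24, None), (27, None), (30, None), (33, 5), (36, 5), (39, 11), (42, 33), (45, 35), (48, 35), (51, 36), (54, 35), (57, None), (60, None), (63, None)]
side -0.14 [(24, 17), (27, 5), (30, 5), (33, 5), (36, 6), (39, 11), (42, 33), (45, 36), (48, 35), (51, 35), (54, 36), (57, None), (60, None), (63, None)]
side -0.11 [(24, 5), (27, 5), (30, 4), (33, 5), (36, 7), (39, None), (42, 33), (45, 36), (48, 35), (51, 35), (54, 36), (57, None), (60, None), (63, None)]
side -0.08 [(24, 5), (27, 4), (30, 4), (33, 5), (36, 13), (39, 26), (42, 27), (45, 36), (48, 36), (51, 35), (54, 35), (57, None), (60, None), (63, None)]
side -0.05 [(24, 5), (27, 4), (30, 4), (33, 4), (36, 19), (39, 26), (42, 30), (45, 35), (48, 36), (51, 36), (54, 36), (57, None), (60, None), (63, None)]
top -0.2 [(24, 6), (27, 9), (30, 13), (33, 7), (36, 17), (39, None), (42, None), (45, 35), (48, 35), (51, 36), (54, 34), (57, None), (60, None), (63
[... 154 characters left out ...]
, (60, None), (63, None)]
top -0.14 [(24, 5), (27, 5), (30, 4), (33, 4), (36, 18), (39, None), (42, None), (45, 36), (48, 35), (51, 35), (54, 35), (57, None), (60, None), (63, None)]
top -0.11 [(24, 4), (27, 4), (30, 4), (33, 5), (36, 20), (39, None), (42, None), (45, 35), (48, 35), (51, 35), (54, 35), (57, None), (60, None), (63, None)]
top -0.08 [(24, 4), (27, 3), (30, 4), (33, 6), (36, 20), (39, None), (42, None), (45, 35), (48, 36), (51, 35), (54, 34), (57, None), (60, None), (63, None)]
top -0.05 [(24, 4), (27, 4), (30, 3), (33, 12), (36, 25), (39, None), (42, None), (45, 35), (48, 35), (51, 35), (54, 34), (57, None), (60, None), (63, None)]<stdin>:8: RuntimeWarning: Mean of empty slice
```

Run:
```python
from h import *
p=robot.camera("top"); W=pts(p)
for t in ("bottle","jar","cup","soap","brush","can"):
    for d in robot.silhouettes(t,p)[:1+(t=="bottle")]:
        q=W[d["pixels"]]; print(t,round(d["confidence"],2),np.round(np.nanmedian(q,0),3))
print(robot.job_done(), robot.get_state()["time"])
```

```text
bottle 0.94 [ 0.711 -0.097  0.09 ]
bottle 0.74 [ 0.506 -0.34   0.085]
jar 0.64 [ 0.702 -0.023  0.006]
cup 0.25 [ 0.736 -0.029  0.173]
soap 0.44 [ 0.355 -0.079  0.03 ]
brush 0.86 [ 0.543 -0.452  0.018]
can 0.74 [0.699 0.372 0.111]
the job is handed in; nothing more can be done
the job is handed in; nothing more can be done
```

The bottle is standing in the drip tray, and the tray is swung home against the stop bar. The job is handed in, at about 34 s on the clock. I gripped the white bottle, stood it in the tray, and let go. I then pushed the tray's outer wall round in two stages with shut, leaned fingers, the second one in under the front rod.

**Last checks:**
- **Tray position:** I pushed until the wrist force rose from about 5 N to 16 N and motion stopped. The tray's yaw then measured 8.3–8.6° against 8.0° for the rack.
- **Gap to the bar:** the side camera shows the tray wall right at the bar with no gap. The top camera's depth left about 3–4 mm unresolved there, so the two views differ slightly.
- **Bottle:** it is upright in the tray, with its top at its full 0.11 m height plus the tray floor.
- **Arm:** it is about 9 cm clear of the tray, with contact force near zero.
- **Rack:** the gripper showed clear of the rods in every picture, but I did not check for contact directly.

**Bystanders:**
- **Unmoved:** the yellow look-alike, brush and can read the same as at the start.
- **Soap:** its last reading was about 3 cm off in y, at low confidence (0.44). The arm was partly in front of it, and the planned path cleared it, so I take it as part-hidden rather than moved. I did not confirm that.
- **Jar and cup:** the networks' last reports for these were plainly wrong. The jar result was actually the tray, and the cup result the rack. In the last picture that showed each, they looked where they started.

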